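# Hold a two-part counter sign against the sprung fence for screwing

## Robot

A 6-joint arm with a two-finger parallel gripper is mounted at the origin on a cart in front of the work surface, level with it; the furniture and walls round the work are solid. World frame = base frame: x ahead of the robot, y to its left, z up, the work surface at z = 0. Lengths are in m, angles in rad, forces in N, time in s.
With the tool pointing down it reaches from about 0.3 to 0.875 m from the base axis. Payload 6.4 kg.
Tool frame: the origin (TCP) lies at the very end of the fingers, on their centre line; the grasp point (between the pads) lies 19 mm behind it; z points along the fingers, y is the line along which they close (so a half turn about z gives the same grasp; the last joint's range is limited). The gripper opens to 85 mm and grips with 20 to 120 N. Pads are 22 mm wide; open, the fingers measure 114 mm over their backs; the gripper's body (76 mm by 85 mm) begins 54 mm behind the grasp point. The pads swing forward as they close: fully open they stand 13 mm farther back than shut.
Start: joints at [0.916, 0.181, 1.607, -0, 1.354, -0.206], TCP at [0.249, 0.518, 0.231] pointing down, gripper open.
Joint ranges: [-2.99, 2.99], [-0.89, 2.07], [0.3, 2.58], [-1.14, 4.28], [0, 2.63], [-3.12, 3.12]. Speed limits (rad/s): [2.57, 2.57, 3.01, 3.14, 3.14, 3.14].

## Interface

Orientations are given as a unit quaternion [w, x, y, z].
In Python, from bench import ctrl, viewer gives the robot as it stands (ctrl), with the cameras (viewer).
- The arm moves only by the tool nudge_tcp, called after "Emit:" as name(argument=value, ...) on one line, values as JSON. Schema: {"type":"object","properties":{"segments":{"type":"array","items":{"type":"array","prefixItems":[{"type":"array","items":{"type":"number"},"minItems":3,"maxItems":3},{"type":"array","items":{"type":"number"},"minItems":3,"maxItems":3},{"type":"number"}],"minItems":3,"maxItems":3},"minItems":1,"maxItems":10},"only":{"type":"string"},"quiet":{"type":"boolean"},"lines":{"type":"string"}},"required":["segments"],"additionalProperties":false}. segments is a list of rows, 1 to 10 of them, each written [[dx, dy, dz], [rx, ry, rz], opening]: dx, dy, dz in m, then a rotation vector rx, ry, rz in rad, then the opening from 0.0 (shut) to 1.0 (fully open); each row is the pose to reach, as a shift and turn from the pose commanded when the call began, along the tool's axes at that moment; what a row does not reach only later rows make up. A row lasts 1/8 s, in which the tool goes at most 0.0625 m and 0.188 rad, less where a joint would pass 70% of its speed; a pose out of reach is approached as far as the arm can. The fingers move at their own pace and stop on an object; the grip force is fixed at half the most. Time passes only in rows, so rows that do not move let the fingers close. The tool returns the time, the measured TCP pose, the force, the opening and the grip force at its end. only (a regular expression) keeps the lines of the reply that match it, lines (a string "A,B") keeps lines A to B, and quiet returns only ok. Input that does not fit is refused with a message, and nothing moves.
- ctrl.get_obs(): the state, without advancing time (a new reading comes with each control period).
- viewer.camera(name): name is "side" or "top" or "wrist"; returns the picture (384x512x3 uint8, blue, green, red); there is no depth.
- viewer.camera_params(name): a dict with "fovy" (degrees; the focal length in pixels is half the picture's height over the tangent of half this angle, whatever the lens; pixels are square), "cx", "cy" (the principal point, pixels), "view" (4x4, takes a point from world to camera coordinates). Camera axes: x right, y up, looking along -z (the intrinsics and any distortion apply to the point x, -y, -z); pixel columns grow to the right and rows downward; lengths in m; the calibration is good to about 2 mm. The wrist camera is an equidistant fisheye: a pixel r from the principal point sees the ray r / f radians off the axis. A picture is of the moment at which its call begins: read the wrist's pose just before it. camera_params takes no time and is no camera call; for the wrist camera it gives the pose at the moment of the call.
- ctrl.hand_in(): hands the job in; it is judged then, once.
The state is a dict: "time_s": time; "q": joint angles; "dq": joint speeds; "joint_efforts": joint torques, N m; "eef_pos": TCP position; "eef_rot": TCP orientation; "wrist_force": force on the tool from outside, world axes, zero at the start; "torque": the same for the moment, N m; "opening": opening from 0.0 (shut) to 1.0 (fully open); "grasp_force": force on a finger pad.
Only numpy, scipy, OpenCV 4.12 (cv2) and the standard library are available. Lean on these libraries where they do the work, as an engineer would, in place of code of your own. Each camera call takes 0.05 s, during which the arm holds its last target. There are 200 camera calls.

## Task

I am about to screw our new wooden counter sign together: lay the plain board flat on the jig plate with a short end facing the middle of the sprung fence, and stack the board with the two screw holes squarely on top of it. Then press the pile towards the fence, so that the ends of both boards are flush against it, until the fence's little pointer stands over the black strip on the jig plate, never driving the fence to the end of its travel, and finish while still holding that steady push: do not let go or back off. Leave the bottles and the tape roll where they are.

Things in the scene. Friction and masses are not known exactly. Their poses are not given: they have to be found in the camera images.
- plain_board: plain light-wood board without holes, 110 (x) x 52 (y) x 14 (z) mm, mass about 80 g, loose, lying flat on the counter. Origin: centre of its underside; x along its length, z up.
- holed_board: light-wood board of the same size, 110 (x) x 52 (y) x 14 (z) mm, about 80 g, with two 9 mm through holes on its centre line 38 mm either side of the middle; loose, lying flat. Origin: centre of its underside; x along its length, z up.
- jig: fixed jig: polished, slippery aluminium plate 220 (x) x 140 (y) x 8 (z) mm on the counter. Origin: centre of its underside; +x points to the sprung fence (away from the robot, turned up to 0.25 rad). A fixed grey spring housing behind the fence, top 45 mm over the counter, spans x = 87 to 109 mm. A black gauge strip lies on the plate at x = 58 to 68 mm, y = +60 mm.
- fence_face (a point): centre of the near (robot side) face of the fence, 27 mm above the counter; at rest it lies at jig x = 45 mm, jig y = 0. The fence is an upright aluminium plate 10 mm thick, 100 mm wide (jig y), its top 45 mm above the counter. A dark pointer at its +y side, 5 mm behind the face, passes over the black strip.
- fence (a joint): travel of the fence in jig +x, m: 0 at rest, 0.025 at its hard end stop. It is pushed back by springs of 0.6 N per mm (no preload); the pointer is over the black strip from 0.008 to 0.018 m, that is a push of 4.8 to 10.8 N.
- sauce_milk: bystander: cream-white squeeze bottle, 52 mm across, 178 mm high, origin at the centre of its underside.
- mist_bottle: bystander: white and clear mist bottle, 58 x 82 x 243 mm, origin at the centre of its underside.
- tape_roll: bystander: roll of tape lying flat, 52 mm across, 18 mm high, origin at the centre of its underside.

How it is judged:
On the way:
1. the holed board lies flat and squarely on the plain board, which lies on the jig plate in front of the fence (x of holed_board in the frame of plain_board between -0.006 and 0.006 m and y of holed_board in the frame of plain_board between -0.006 and 0.006 m and angle between the x axis of holed_board and the x axis of plain_board, either way round below 0.1 rad and height (world z) of plain_board between 0.005 and 0.011 m and height (world z) of holed_board between 0.019 and 0.025 m and angle between each of plain_board, holed_board's own z axis and vertical below 0.08 rad and y of plain_board in the frame of jig between -0.015 and 0.015 m and x of plain_board in the frame of jig between -0.09 and 0.02 m), for 0.2 s.
At the end, for the whole second after the job is handed in: Holed board flat on plain board flat on jig plate (heights and ends within 3 mm), sides within 6 mm, square within 0.08 rad, within 15 mm of mid-fence; both ends within 3 mm of the fence face, the robot not touching it but holding it pressed, still, at 8 to 18 mm (all of step 1 and x of holed_board in the frame of plain_board between -0.003 and 0.003 m and angle between the x axis of each of plain_board, holed_board and the x axis of jig, either way round below 0.08 rad and value of joint fence between 0.008 and 0.018 m and velocity of joint fence between -0.005 and 0.005 m/s and contact force between any of plain_board, holed_board and fence above 2 N and x of plain_board in the frame of fence_face between -0.058 and -0.052 m and x of holed_board in the frame of fence_face between -0.058 and -0.052 m and contact force between each of the arm, the fingers and fence below 0.3 N and (contact force between any of the arm, the fingers and plain_board above 2 N or contact force between any of the arm, the fingers and holed_board above 2 N)); the arm keeps its last pose, push and grip.
It fails at once if the fence is driven to the end of its travel (beyond 23 mm) (value of joint fence above 0.023 m).
It fails at once if the squeeze bottle beside the work is moved by more than 30 mm (distance of sauce_milk from where it was at the start of the episode above 0.03 m).
It fails at once if the mist bottle is moved by more than 30 mm (distance of mist_bottle from where it was at the start of the episode above 0.03 m).
It fails at once if the tape roll is moved by more than 30 mm (distance of tape_roll from where it was at the start of the episode above 0.03 m).
It also fails if it takes over 64 s, if anything falls off the work surface, if the arm or the gripper's body presses on something with over 40 N, if the wrist force passes 120 N, or if a joint passes its speed limit or range.

## Working session

There is one attempt and no reset: what is moved stays moved. The work goes in short steps, Python scripts to look and compute and a tool call to move; the robot and the scene stay as the last step left them, time stands still between calls to the robot, and variables do not carry over. Pictures are saved under pics/ and viewed, at most 11 in all, crops included, and the job is handed in when it is done.

```bash
ls; mkdir -p pics; python3 - <<'E'
from bench import ctrl, viewer
import cv2
o=ctrl.get_obs(); print(o)
for n in("top","side"):
    p=viewer.camera_params(n); print(n,p)
    cv2.imwrite(f"pics/{n}0.png",viewer.camera(n))
E
```

```text
bench.py
pics
{'time_s': 0.0, 'q': array([ 9.15698950e-01,  1.81512184e-01,  1.60799486e+00,  1.36843807e-05,
        1.35379193e+00, -2.06307439e-01]), 'dq': array([ 0.00044229, -0.00051371,  0.00040641,  0.00073166,  0.00060384,
        0.00139013]), 'joint_efforts': array([ 1.91892890e-03, -4.44872510e+01, -3.51342559e+01, -2.22180297e-04,
        9.00254556e-03,  4.44660066e-05]), 'eef_pos': array([0.24912637, 0.51762929, 0.23040673]), 'eef_rot': array([-3.62271112e-04,  2.22517901e-01,  9.74928231e-01, -7.72451101e-04]), 'wrist_force': array([ 0.75144466, -0.78502412, -0.42953059]), 'torque': array([-0.01301122,  0.03083349, -0.00358059]), 'grasp_force': 0.0, 'opening': 1.0026287113308232}
top {'fovy': 44.37444041314272, 'cx': 242.95491932132416, 'cy': 187.00830357875302, 'view': array([[-0.01879539, -0.99950584, -0.02519522, -0.00596724],
       [ 0.99847624, -0.02007179,  0.05140344, -0.50726119],
       [-0.05188375, -0.02419068,  0.9983601 , -1.22074966],
       [ 0.        ,  0.        ,  0.        ,  1.        ]])}
side {'fovy': 45.00342724607199, 'cx': 255.3422132980566, 'cy': 186.81872868404093, 'view': array([[ 0.99882814,  0.04825402,  0.00372817, -0.51287493],
       [-0.03146318,  0.58887091,  0.80761446, -0.0021362 ],
       [ 0.03677524, -0.80678535,  0.58969906, -1.41356558],
       [ 0.        ,  0.        ,  0.        ,  1.        ]])}
```

```bash
python3 - <<'E'
import cv2
a=cv2.imread("pics/top0.png")
cv2.imwrite("pics/top0b.png",cv2.resize(a,None,fx=1.5625,fy=1.5625,interpolation=cv2.INTER_CUBIC))
E
```

```text
(no output)
```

View pics/top0b.png

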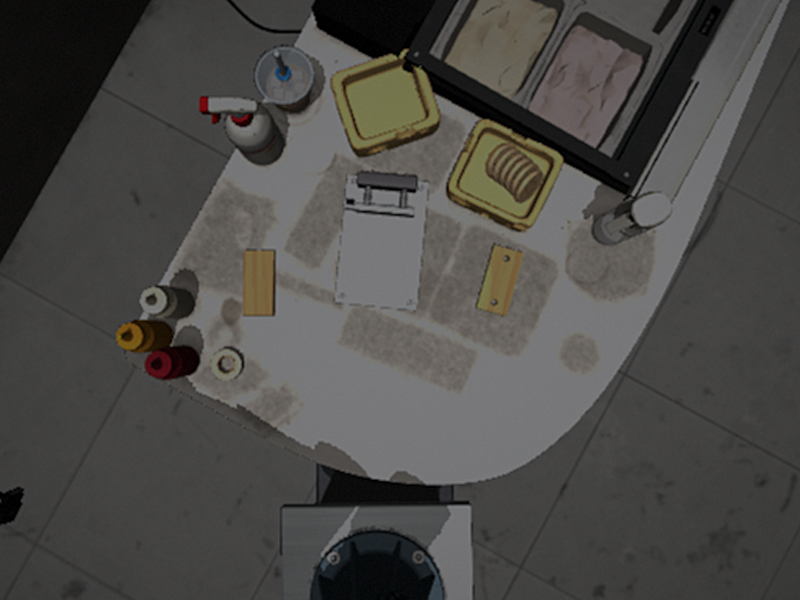

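View pics/side0.png

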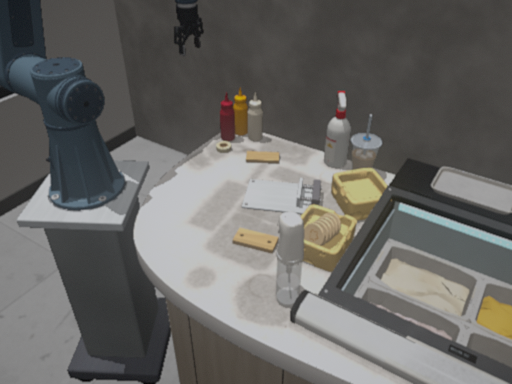

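The top view shows the plain board at about (259,282), the holed board at (500,280), the jig at (382,245) with its fence at the far end, the tape roll at (227,363), the cream bottle at (160,300) and the mist bottle at (635,215). These are in 1.56x pixels. Next I measure the boards and the jig.

```bash
cat > h.py <<'E'
import numpy as np, cv2
from bench import ctrl, viewer
from scipy.spatial.transform import Rotation as R
def ray(name,uv,p=None):
    p=p or viewer.camera_params(name); V=p["view"]; f=192/np.tan(np.radians(p["fovy"]/2))
    d=(np.atleast_2d(uv)-[p["cx"],p["cy"]])/f
    if name=="wrist":
        r=np.linalg.norm(d,axis=1,keepdims=True); d3=np.c_[d*np.sinc(r/np.pi),np.cos(r)]
    else: d3=np.c_[d,np.ones(len(d))]
    d3=d3*[1,-1,-1]
    return -V[:3,:3].T@V[:3,3], d3@V[:3,:3]
def onplane(name,uv,z,p=None):
    c,d=ray(name,uv,p); return c+d*((z-c[2])/d[:,2])[:,None]
def project(name,X,p=None):
    p=p or viewer.camera_params(name); V=p["view"]; f=192/np.tan(np.radians(p["fovy"]/2))
    x=np.atleast_2d(X)@V[:3,:3].T+V[:3,3]; x=x*[1,-1,-1]
    if name=="wrist":
        r=np.linalg.norm(x[:,:2],axis=1,keepdims=True); t=np.arctan2(r,x[:,2:]); q=x[:,:2]/r*t
    else: q=x[:,:2]/x[:,2:]
    return q*f+[p["cx"],p["cy"]]
def boards(im):
    h=cv2.cvtColor(im,cv2.COLOR_BGR2HSV)
    m=cv2.inRange(h,(8,70,60),(25,255,255))
    n,l,s,c=cv2.connectedComponentsWithStats(m)
    return m,l,s,c
def T():
    o=ctrl.get_obs(); q=o["eef_rot"]; return np.array(o["eef_pos"]),R.from_quat(np.roll(q,-1))
E
python3 - <<'E'
from h import *
a=cv2.imread("pics/top0.png")
m,l,s,c=boards(a)
for i in range(1,len(s)):
    if 100<s[i,4]<2000:
        cs,_=cv2.findContours((l==i).astype(np.uint8),cv2.RETR_EXTERNAL,2)
        r=cv2.minAreaRect(cs[0]); P=onplane("top",cv2.boxPoints(r),.014)
        print(s[i],c[i].round(1),P.mean(0).round(4),[np.linalg.norm(P[k]-P[k-1]).round(4) for k in range(2)],"ang",[np.degrees(np.arctan2(*(P[k]-P[k-1])[1::-1])).round(1) for k in range(2)])
# jig: corners by eye from 1.5625x picture: near-left,near-right,far-left,far-right
print(onplane("top",np.array([[335,305],[416,309],[347,176],[427,181]])/1.5625,.008).round(4))
# bystanders
print(onplane("top",np.array([[227,363],[175,300],[605,235]])/1.5625,.0).round(3))
cv2.imwrite("pics/crop.png",cv2.resize(a[90:240,140:350],None,fx=3.8,fy=3.8,interpolation=cv2.INTER_CUBIC))
E
```

```text
[212  36  70  63 751] [247.3  68.7] [ 0.8288 -0.0324  0.014 ] [np.float64(0.1492), np.float64(0.1615)] ang [np.float64(17.3), np.float64(-72.8)]
[ 287   76   69   72 1606] [324.8 109.7] [ 0.7029 -0.227   0.014 ] [np.float64(0.156), np.float64(0.1526)] ang [np.float64(65.4), np.float64(-24.2)]
[310 156  25  46 712] [321.5 177.7] [ 0.5242 -0.2166  0.014 ] [np.float64(0.0525), np.float64(0.1117)] ang [np.float64(73.6), np.float64(-16.6)]
[155 160  21  42 816] [164.9 180.6] [0.5284 0.1893 0.014 ] [np.float64(0.0513), np.float64(0.1095)] ang [np.float64(87.3), np.float64(-2.2)]
[ 74 206  24  20 260] [ 84.1 216. ] [0.4383 0.4019 0.014 ] [np.float64(0.0619), np.float64(0.0455)] ang [np.float64(60.9), np.float64(-29.1)]
[[ 0.4872  0.0599  0.008 ]
 [ 0.4778 -0.0763  0.008 ]
 [ 0.7062  0.036   0.008 ]
 [ 0.6943 -0.0996  0.008 ]]
[[ 0.393  0.246  0.   ]
 [ 0.501  0.334  0.   ]
 [ 0.597 -0.398  0.   ]]
```

View pics/crop.png

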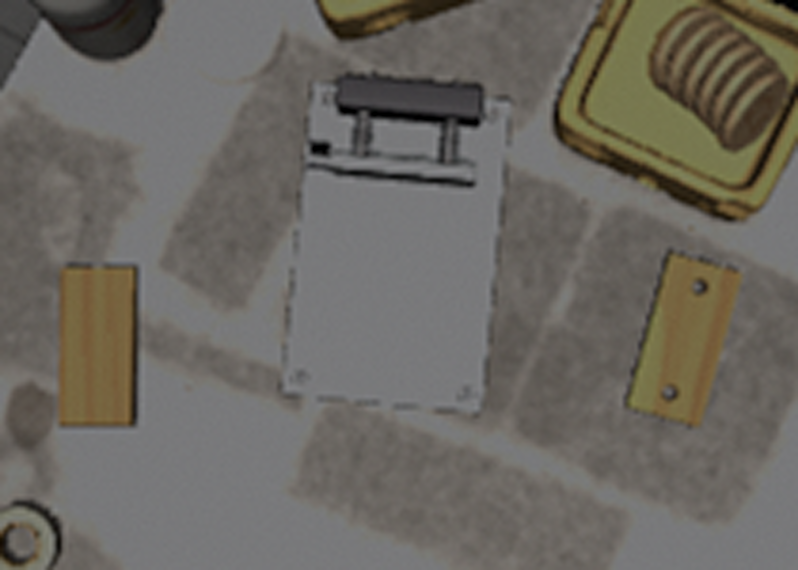

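The crop shows the jig's corners at about (283,395), (480,412), (308,85) and (511,98), the fence's near edge from about (310,165) to (475,184) and the black strip at (320,148). The holed board's angle is clear from its holes at (699,286) and (669,393).

```bash
python3 - <<'E'
from h import *
f=lambda L:(np.array(L)+.5)/3.8-.5+[140,90]
P=onplane("top",f([[283,395],[480,412],[308,85],[511,98]]),.008); print(P.round(4))
M=np.array([[-.11,.07],[-.11,-.07],[.11,.07],[.11,-.07]])
mc,pc=M.mean(0),P[:,:2].mean(0)
H=(M-mc).T@(P[:,:2]-pc); a=np.arctan2(H[0,1]-H[1,0],H[0,0]+H[1,1]); print("jig",pc,a)
c,s=np.cos(a),np.sin(a);Rm=np.array([[c,-s],[s,c]]); print("res",(P[:,:2]-pc)@Rm-M)
F=onplane("top",f([[310,162],[475,180]]),.045)[:,:2]; print("fence near top edge in jig",(F-pc)@Rm)
B=onplane("top",f([[320,148]]),.008)[:,:2]; print("strip",(B-pc)@Rm)
h=onplane("top",f([[699,286],[669,393]]),.014); print("holes",h,h.mean(0),np.linalg.norm(h[0]-h[1]),np.arctan2(*(h[0]-h[1])[1::-1]))
p,r=T(); print(p,r.as_matrix().round(3))
E
```

```text
[[ 0.4915  0.0606  0.008 ]
 [ 0.4771 -0.0755  0.008 ]
 [ 0.708   0.0397  0.008 ]
 [ 0.6954 -0.1018  0.008 ]]
jig [ 0.59298344 -0.01924727] -0.10481034803204105
res [[ 0.00073288 -0.00121259]
 [ 0.00061241  0.00190714]
 [-0.00182431  0.0006504 ]
 [ 0.00047902 -0.00134494]]
fence near top edge in jig [[ 0.04828065  0.06128452]
 [ 0.04519973 -0.0508991 ]]
strip [[0.06465387 0.05837457]]
holes [[ 0.56061806 -0.22767422  0.014     ]
 [ 0.48741184 -0.20515226  0.014     ]] [ 0.52401495 -0.21641324  0.014     ] 0.07659235461583593 -0.2984611406966563
[0.24916113 0.51765862 0.23046029] [[-0.901  0.434 -0.001]
 [ 0.434  0.901 -0.001]
 [ 0.    -0.002 -1.   ]]
```

```bash
cat >> h.py <<'E'
def delta(xyz,yaw):
    "shift/turn to a downward pose, tool x at yaw (mod pi, nearest)"
    p,r=T(); M=r.as_matrix(); cur=np.arctan2(M[1,0],M[0,0])
    yaw=cur+(yaw-cur+np.pi/2)%np.pi-np.pi/2
    x=np.array([np.cos(yaw),np.sin(yaw),0]); z=np.array([0,0,-1.])
    G=R.from_matrix(np.c_[x,np.cross(z,x),z])
    print("at",p.round(4),"d",(M.T@(np.array(xyz)-p)).round(4),"rv",(r.inv()*G).as_rotvec().round(4))
JIG=np.array([.593,-.0192]);JY=-.105
def jig(x,y=0): c,s=np.cos(JY),np.sin(JY); return JIG+np.array([c*x-s*y,s*x+c*y])
def injig(P): c,s=np.cos(JY),np.sin(JY); return (np.array(P)[...,:2]-JIG)@np.array([[c,-s],[s,c]])
E
python3 -c "
from h import *
delta([.528,.189,.23],-.042);delta([.528,.189,.05],-.042)"
```

```text
at [0.2492 0.5177 0.2305] d [-0.3938 -0.1751  0.0006] rv [-0.0015 -0.0006 -0.4068]
at [0.2492 0.5177 0.2305] d [-0.3939 -0.1748  0.1806] rv [-0.0015 -0.0006 -0.4068]
```

Emit:
nudge_tcp(segments=[[[-0.394,-0.175,0],[0,0,-0.407],1],[[-0.394,-0.175,0],[0,0,-0.407],1],[[-0.394,-0.175,0],[0,0,-0.407],1],[[-0.394,-0.175,0],[0,0,-0.407],1],[[-0.394,-0.175,0],[0,0,-0.407],1],[[-0.394,-0.175,0],[0,0,-0.407],1],[[-0.394,-0.175,0],[0,0,-0.407],1],[[-0.394,-0.175,0.13],[0,0,-0.407],1],[[-0.394,-0.175,0.13],[0,0,-0.407],1],[[-0.394,-0.175,0.13],[0,0,-0.407],1]])

```text
time_s: 1.35
eef_pos: [0.5241, 0.1885, 0.0961]
eef_rot: [-0.006, 0.021, 1.0, -0.001]
wrist_force: [-1.0, 0.1, 1.4]
opening: 1.003
grasp_force: 0.0
```

```bash
python3 - <<'E'
from h import *
delta([.528,.189,.0025],-.042)
p=viewer.camera_params("wrist");a=viewer.camera("wrist");cv2.imwrite("pics/w1.png",a)
print(p["fovy"],p["view"].round(3))
m,l,s,c=boards(a)
for i in range(1,len(s)):
    if s[i,4]>300:
        cs,_=cv2.findContours((l==i).astype(np.uint8),cv2.RETR_EXTERNAL,2)
        P=onplane("wrist",cs[0][:,0].astype(float),.014,p)
        r=cv2.minAreaRect((P[:,:2]*1000).astype(np.float32)); print(s[i],r)
E
```

```text
at [0.5241 0.1885 0.0961] d [-0.0049  0.0009  0.0936] rv [-0.002  -0.0113 -0.0006]
65.70646984690485 [[ 0.043  0.999 -0.003 -0.21 ]
 [-0.95   0.04  -0.311  0.487]
 [-0.31   0.016  0.95  -0.094]
 [ 0.     0.     0.     1.   ]]
[303   9  41  39 381] ((388.5562438964844, 245.87045288085938), (31.038612365722656, 31.626033782958984), 1.8608094453811646)
[460  70  52  65 670] ((436.1356506347656, 411.5563049316406), (65.04661560058594, 73.55364227294922), 3.6902966499328613)
[ 223  133   67  128 8055] ((525.146728515625, 190.27857971191406), (51.811466217041016, 110.77275848388672), 88.93965911865234)
[  0 284  24  95 958] ((764.9558715820312, -227.29769897460938), (42.730430603027344, 309.54144287109375), 53.458831787109375)
[ 98 356  37  28 743] ((763.2084350585938, -5.7178802490234375), (47.97968292236328, 98.65088653564453), 58.32988739013672)
```

View pics/w1.png

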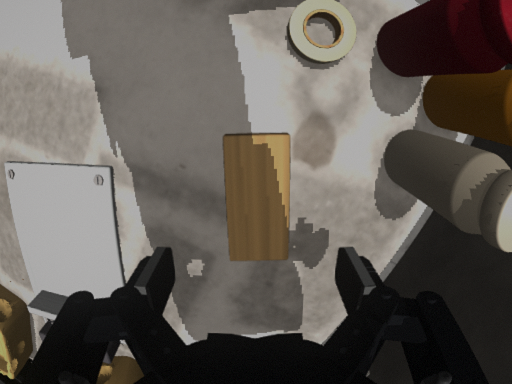

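The wrist view shows the plain board at about (257,197), centred between the open fingers. Its measured size matches the given one, so I go down and grip it.

Emit:
nudge_tcp(segments=[[[-0.002,0.001,0.05],[0,-0.011,0],1],[[-0.002,0.001,0.08],[0,-0.011,0],1],[[-0.002,0.001,0.0935],[0,-0.011,0],1],[[-0.002,0.001,0.0935],[0,-0.011,0],1],[[-0.002,0.001,0.0935],[0,-0.011,0],0],[[-0.002,0.001,0.0935],[0,-0.011,0],0],[[-0.002,0.001,0.0935],[0,-0.011,0],0],[[-0.002,0.001,0.0935],[0,-0.011,0],0],[[-0.002,0.001,0.0935],[0,-0.011,0],0],[[-0.002,0.001,0.0935],[0,-0.011,0],0]])

```text
time_s: 2.65
eef_pos: [0.5319, 0.1906, 0.0102]
eef_rot: [0.007, 0.021, 1.0, 0.0]
wrist_force: [-3.3, -0.7, 10.5]
opening: 0.558
grasp_force: 59.8
```

```bash
python3 -c "
from h import *
x,y=jig(-.025);delta([x,y,.06],JY);delta([x,y,.013],JY)"
```

```text
at [0.5319 0.1906 0.0102] d [-0.0454 -0.2055 -0.0493] rv [0.0008 0.0137 0.0634]
at [0.5319 0.1906 0.0102] d [-0.0448 -0.2055 -0.0023] rv [0.0008 0.0137 0.0634]
```

Emit:
nudge_tcp(segments=[[[0,0,0],[0,0,0],0],[[0,0,0],[0,0,0],0]])

```text
time_s: 2.9
eef_pos: [0.532, 0.1906, 0.0102]
eef_rot: [0.007, 0.021, 1.0, 0.0]
wrist_force: [-3.0, -0.6, 11.2]
opening: 0.557
grasp_force: 59.8
```

Emit:
nudge_tcp(segments=[[[0,0,-0.02],[0,0.012,0],0],[[0,0,-0.06],[0,0.012,0],0],[[0,0,-0.06],[0,0.012,0],0],[[0,0,-0.06],[0,0.012,0],0],[[0,0,-0.06],[0,0.012,0],0]])

```text
time_s: 3.52
eef_pos: [0.5288, 0.1902, 0.0665]
eef_rot: [-0.002, 0.021, 1.0, -0.0]
wrist_force: [-1.1, 0.8, -1.0]
opening: 0.55
grasp_force: 61.6
```

```bash
python3 -c "
from h import *
x,y=jig(-.025);delta([x,y,.06],JY)
cv2.imwrite('pics/w2.png',viewer.camera('wrist'))"
```

```text
at [0.5288 0.1902 0.0665] d [-0.048  -0.205   0.0064] rv [-0.0005 -0.0034  0.0631]
```

View pics/w2.png

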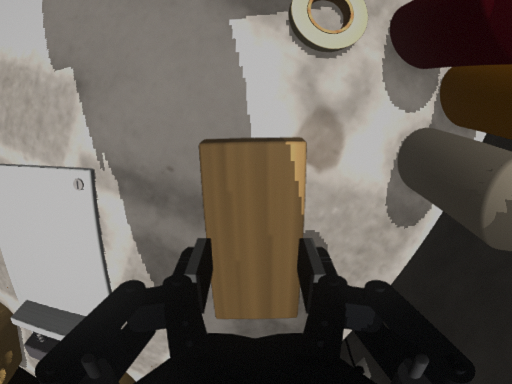

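The plain board is held squarely between the pads, with the pads near row 265 and the board spanning rows 140 to 318. I measure where its centre sits relative to the TCP.

```bash
cat >> h.py <<'E'
def rect(im,p,z,amin=2500):
    m,l,s,c=boards(im); m=cv2.morphologyEx(m,cv2.MORPH_CLOSE,np.ones((5,5)))
    n,l,s,c=cv2.connectedComponentsWithStats(m)
    for i in range(1,n):
        if s[i,4]>amin:
            cs,_=cv2.findContours((l==i).astype(np.uint8),cv2.RETR_EXTERNAL,2)
            P=onplane("wrist",cs[0][:,0].astype(float),z,p)
            r=cv2.minAreaRect((P[:,:2]*1000).astype(np.float32)); print(s[i],np.round(r[0],1),np.round(r[1],1),round(r[2],2))
E
python3 - <<'E'
from h import *
rect(cv2.imread("pics/w2.png"),viewer.camera_params("wrist"),T()[0][2]-.0102+.014); print(T()[0])
x,y=jig(-.025);delta([x,y,.06],JY)
E
```

```text
[  199   138   108   181 17058] [521.4 190.2] [ 51.7 110.2] 88.51
[0.52884072 0.19022371 0.06647953]
at [0.5288 0.1902 0.0665] d [-0.0479 -0.205   0.0064] rv [-0.0006 -0.0034  0.0632]
```

Emit:
nudge_tcp(segments=[[[-0.055,-0.206,0.005],[0,0,0.063],0],[[-0.055,-0.206,0.005],[0,0,0.063],0],[[-0.055,-0.206,0.005],[0,0,0.063],0],[[-0.055,-0.206,0.005],[0,0,0.063],0],[[-0.055,-0.206,0.005],[0,0,0.063],0],[[-0.055,-0.206,0.025],[0,0,0.063],0],[[-0.055,-0.206,0.025],[0,0,0.063],0],[[-0.055,-0.206,0.025],[0,0,0.063],0]])

```text
time_s: 4.58
eef_pos: [0.5756, -0.0165, 0.042]
eef_rot: [-0.001, 0.052, 0.999, 0.0]
wrist_force: [-0.2, 0.4, 0.7]
opening: 0.553
grasp_force: 61.8
```

```bash
python3 -c "
from h import *
x,y=jig(-.018);delta([x,y,.019],JY)"
```

```text
at [ 0.5756 -0.0165  0.042 ] d [ 0.0003 -0.0009  0.023 ] rv [ 0.0002 -0.0025  0.0018]
```

Emit:
nudge_tcp(segments=[[[0,-0.001,0.012],[0,0,0.002],0],[[0,-0.001,0.023],[0,0,0.002],0],[[0,-0.001,0.0235],[0,0,0.002],0],[[0,-0.001,0.0235],[0,0,0.002],0],[[0,-0.001,0.0235],[0,0,0.002],0.75],[[0,-0.001,0.0235],[0,0,0.002],0.85],[[0,-0.001,0.0235],[0,0,0.002],0.85],[[0,-0.001,-0.03],[0,0,0.002],1],[[0,-0.001,-0.06],[0,0,0.002],1],[[0,-0.001,-0.06],[0,0,0.002],1]])

```text
time_s: 5.82
eef_pos: [0.5785, -0.0192, 0.1059]
eef_rot: [0.003, 0.053, 0.999, -0.001]
wrist_force: [0.2, -0.3, -0.3]
opening: 0.998
grasp_force: 0.0
```

```bash
python3 - <<'E'
from h import *
p=viewer.camera_params("wrist");a=viewer.camera("wrist");cv2.imwrite("pics/w3.png",a)
rect(a,p,.022); print(T()[0]); delta([.524,-.2165,.11],-.296)
E
```

```text
[  28  101   47  117 4311] [ 523.2 -207.4] [ 56.5 112.5] 72.84
[ 220  119   68  129 8159] [569.4 -18.3] [ 51.4 109.4] 84.98
[  12  234  122  116 6135] [ 673.9 -286.5] [106.5 278.8] 31.64
[ 0.57699875 -0.01889413  0.10387313]
at [ 0.577  -0.0189  0.1039] d [ 0.0316 -0.2021 -0.0061] rv [-0.0003  0.0017  0.1893]
```

View pics/w3.png

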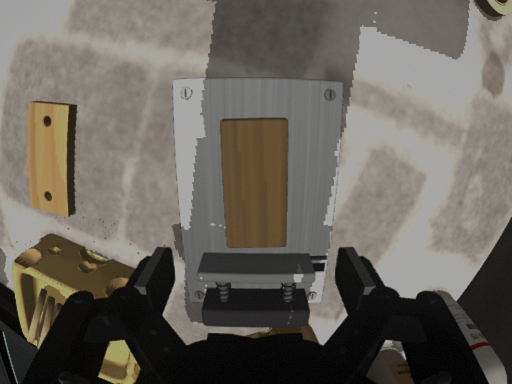

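The plain board lies flat on the jig at about (254,183), just short of the fence and almost parallel to it. Now the holed board, seen at about (52,158).

Emit:
nudge_tcp(segments=[[[0.032,-0.202,-0.006],[0,0,0.189],1],[[0.032,-0.202,-0.006],[0,0,0.189],1],[[0.032,-0.202,-0.006],[0,0,0.189],1],[[0.032,-0.202,-0.006],[0,0,0.189],1],[[0.032,-0.202,-0.006],[0,0,0.189],1],[[0.032,-0.202,-0.006],[0,0,0.189],1],[[0.032,-0.202,-0.006],[0,0,0.189],1]])

```text
time_s: 6.75
eef_pos: [0.5231, -0.2144, 0.1084]
eef_rot: [-0.001, 0.146, 0.989, 0.0]
wrist_force: [-0.0, 0.0, 0.0]
opening: 1.004
grasp_force: 0.0
```

```bash
python3 - <<'E'
from h import *
p=viewer.camera_params("wrist");a=viewer.camera("wrist");cv2.imwrite("pics/w4.png",a)
rect(a,p,.014); print(T()[0]); delta([.524,-.2165,.0085],-.296)
E
```

```text
[ 435  125   46  115 4172] [572.3 -15.3] [ 58.5 115.7] 85.75
[ 220  127   66  129 7461] [ 523.7 -216.8] [ 52.7 116.4] 72.81
[ 222  277  120   67 2943] [ 673.5 -237.7] [134.1  76.4] 43.78
[ 0.5231666  -0.21454772  0.10855111]
at [ 0.5232 -0.2145  0.1086] d [-0.0015 -0.0016  0.1   ] rv [ 0.     -0.0014  0.0024]
```

Emit:
nudge_tcp(segments=[[[-0.0015,-0.0015,0.05],[0,0,0.002],1],[[-0.0015,-0.0015,0.09],[0,0,0.002],1],[[-0.0015,-0.0015,0.1],[0,0,0.002],1],[[-0.0015,-0.0015,0.1],[0,0,0.002],1],[[-0.0015,-0.0015,0.1],[0,0,0.002],0],[[-0.0015,-0.0015,0.1],[0,0,0.002],0],[[-0.0015,-0.0015,0.1],[0,0,0.002],0],[[-0.0015,-0.0015,0.1],[0,0,0.002],0],[[-0.0015,-0.0015,0.1],[0,0,0.002],0],[[-0.0015,-0.0015,0.1],[0,0,0.002],0]])

```text
time_s: 8.05
eef_pos: [0.5282, -0.2207, 0.014]
eef_rot: [0.004, 0.148, 0.989, -0.002]
wrist_force: [0.1, 1.8, 18.8]
opening: 0.003
grasp_force: 10.0
```

Emit:
nudge_tcp(segments=[[[0,0,-0.02],[0,0,0],0],[[0,0,-0.07],[0,0,0],0],[[0,0,-0.07],[0,0,0],0],[[0,0,-0.07],[0,0,0],0],[[0,0,-0.07],[0,0,0],0]])

```text
time_s: 8.68
eef_pos: [0.5229, -0.2175, 0.0777]
eef_rot: [-0.002, 0.148, 0.989, 0.0]
wrist_force: [0.5, 0.2, 0.3]
opening: -0.002
grasp_force: 0.0
```

```bash
python3 - <<'E'
from h import *
p=viewer.camera_params("wrist");a=viewer.camera("wrist");cv2.imwrite("pics/w5.png",a)
z=T()[0][2]
rect(a,p,z+.003); print(T()[0]); delta([.5694,-.0183,.07],-.0876)
E
```

```text
[ 457  129   47  124 4541] [531.2 -71.6] [40.2 79.6] 86.52
[ 219  131   75  138 8079] [ 496.2 -208.9] [35.8 75.7] 72.83
[ 431  310   81   74 3438] [730.9 -38.7] [219.1  91.8] 38.12
[ 0.52290132 -0.21744512  0.07759589]
at [ 0.5229 -0.2174  0.0776] d [0.014  0.204  0.0077] rv [ 0.0008 -0.0033 -0.2102]
```

View pics/w5.png

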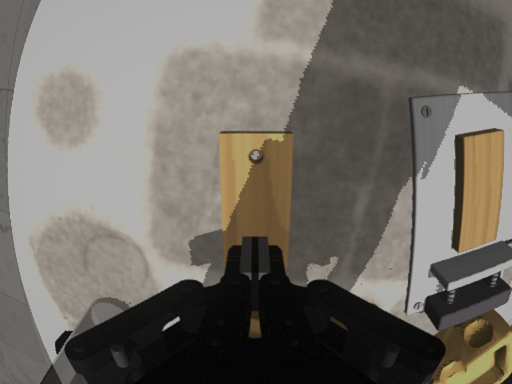

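The grasp missed. Open fingertips sit higher than the TCP, so they closed over the top of the holed board, which still lies at about (256,195). I rise, open and measure again, then grip lower.

Emit:
nudge_tcp(segments=[[[0,0,-0.032],[0,-0.003,0],0.8],[[0,0,-0.032],[0,-0.003,0],0.8],[[0,0,-0.032],[0,-0.003,0],0.8],[[0,0,-0.032],[0,-0.003,0],0.8],[[0,0,-0.032],[0,-0.003,0],0.8],[[0,0,-0.032],[0,-0.003,0],0.8]])

```text
time_s: 9.48
eef_pos: [0.5236, -0.2179, 0.1103]
eef_rot: [0.001, 0.148, 0.989, -0.0]
wrist_force: [0.3, 0.1, -0.3]
opening: 0.798
grasp_force: 0.0
```

```bash
python3 - <<'E'
from h import *
p=viewer.camera_params("wrist");a=viewer.camera("wrist");cv2.imwrite("pics/w6.png",a)
rect(a,p,.014); print(T()[0],T()[1].as_matrix()[:,2]); delta([.524,-.2165,.002],-.296)
E
```

```text
[ 438  123   45  113 4119] [572.3 -14.6] [ 57.8 115.3] 85.37
[ 224  125   65  128 7487] [ 523.5 -217.2] [ 52.7 116. ] 72.78
[ 226  275  102   66 4375] [ 654.8 -232. ] [108.  92.] 66.01
[ 0.52372541 -0.21795303  0.11049304] [ 1.48156488e-03 -6.12449221e-04 -9.99998715e-01]
at [ 0.5237 -0.218   0.1105] d [0.0003 0.0015 0.1085] rv [-0.0002  0.0016 -0.0018]
```

Emit:
nudge_tcp(segments=[[[0,0.001,0.05],[0,0.001,0],0.8],[[0,0.001,0.09],[0,0.001,0],0.8],[[0,0.001,0.108],[0,0.001,0],0.8],[[0,0.001,0.108],[0,0.001,0],0.8],[[0,0.001,0.108],[0,0.001,0],0],[[0,0.001,0.108],[0,0.001,0],0],[[0,0.001,0.108],[0,0.001,0],0],[[0,0.001,0.108],[0,0.001,0],0]])

```text
time_s: 10.52
eef_pos: [0.5259, -0.2182, 0.0049]
eef_rot: [0.002, 0.148, 0.989, -0.001]
wrist_force: [-0.6, 0.3, 6.9]
opening: 0.586
grasp_force: 63.0
```

Gripped at an opening of 0.586, with the board's underside about 5 mm below the TCP. I lift it and measure.

Emit:
nudge_tcp(segments=[[[0,0,-0.02],[0,0,0],0],[[0,0,-0.07],[0,0,0],0],[[0,0,-0.07],[0,0,0],0],[[0,0,-0.07],[0,0,0],0],[[0,0,-0.07],[0,0,0],0],[[0,0,-0.07],[0,0,0],0]])

```text
time_s: 11.28
eef_pos: [0.5235, -0.2166, 0.0716]
eef_rot: [-0.001, 0.148, 0.989, 0.0]
wrist_force: [-0.2, -0.3, -1.7]
opening: 0.585
grasp_force: 62.7
```

```bash
python3 - <<'E'
from h import *
p=viewer.camera_params("wrist");a=viewer.camera("wrist");cv2.imwrite("pics/w7.png",a)
t,r=T()
rect(a,p,t[2]-.005+.014); print(t,r.as_matrix().round(3)); delta([.5694,-.0183,.07],-.0876)
E
```

```text
[ 459  129   49  127 4651] [529.8 -73.7] [40.8 79. ] 86.74
[  199   143   113   195 18544] [ 523.6 -213.8] [ 58.3 120.5] 72.95
[ 0.52364659 -0.21671244  0.07176979] [[-0.956  0.293 -0.001]
 [ 0.293  0.956  0.001]
 [ 0.001  0.    -1.   ]]
at [ 0.5236 -0.2167  0.0718] d [0.0145 0.2031 0.0018] rv [ 0.0004 -0.0008 -0.2102]
```

View pics/w7.png

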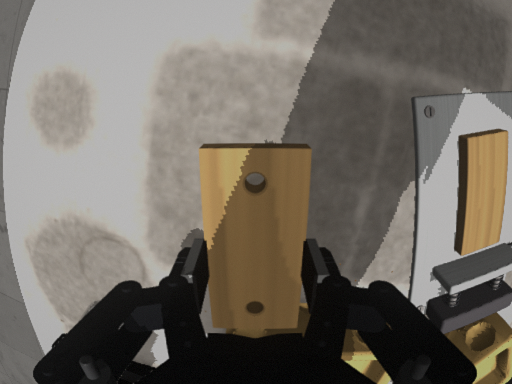

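The holed board is gripped squarely, with its holes at (255,182) and (255,307). The rectangle fit was spoiled by the yellow box and the end face, so I take the centre from the holes instead.

```bash
python3 - <<'E'
from h import *
p=viewer.camera_params("wrist"); t,r=T()
a=cv2.imread("pics/w7.png"); g=cv2.cvtColor(a,cv2.COLOR_BGR2GRAY)
for dz in(.004,.009,.014):
    P=onplane("wrist",[[255.5,182],[255,307.5],[201,151],[311,151],[213,327.5],[299,327.5]],t[2]+dz,p)
    L=(P-t)@r.as_matrix(); print(dz,"tool xy",(L[:,:2]*1000).round(1).tolist())
E
```

```text
0.004 tool xy [[40.9, 0.2], [-38.2, 0.0], [56.5, -25.9], [56.5, 26.9], [-56.6, -27.0], [-56.7, 28.4]]
0.009 tool xy [[42.4, 0.2], [-33.9, 0.0], [57.5, -25.0], [57.5, 25.9], [-51.6, -26.0], [-51.7, 27.4]]
0.014 tool xy [[43.9, 0.2], [-29.5, 0.0], [58.4, -24.1], [58.4, 25.0], [-46.5, -25.1], [-46.6, 26.4]]
```

```bash
python3 -c "
from h import *
delta([.5728,-.0183,.06],-.09)"
```

```text
at [ 0.5236 -0.2167  0.0718] d [0.0112 0.2041 0.0118] rv [ 0.0004 -0.0008 -0.2078]
```

Emit:
nudge_tcp(segments=[[[0.011,0.204,-0.005],[0,0,-0.207],0],[[0.011,0.204,-0.005],[0,0,-0.207],0],[[0.011,0.204,-0.005],[0,0,-0.207],0],[[0.011,0.204,-0.005],[0,0,-0.207],0],[[0.011,0.204,-0.005],[0,0,-0.207],0],[[0.011,0.204,0.01],[0,0,-0.207],0],[[0.011,0.204,0.01],[0,0,-0.207],0],[[0.011,0.204,0.01],[0,0,-0.207],0]])

```text
time_s: 12.32
eef_pos: [0.5732, -0.02, 0.0622]
eef_rot: [-0.0, 0.046, 0.999, -0.0]
wrist_force: [-0.6, 0.7, -1.9]
opening: 0.584
grasp_force: 62.8
```

```bash
python3 -c "
from h import *
delta([.5728,-.0183,.028],-.09)"
```

```text
at [ 0.5732 -0.02    0.0622] d [0.0005 0.0017 0.0342] rv [-0.0004 -0.0001 -0.0026]
```

Emit:
nudge_tcp(segments=[[[0,0.001,0.02],[0,0,-0.002],0],[[0,0.001,0.03],[0,0,-0.002],0],[[0,0.001,0.034],[0,0,-0.002],0],[[0,0.001,0.034],[0,0,-0.002],0],[[0,0.001,0.034],[0,0,-0.002],0]])

```text
time_s: 12.95
eef_pos: [0.5741, -0.018, 0.0291]
eef_rot: [0.001, 0.044, 0.999, -0.0]
wrist_force: [1.2, 0.4, -1.0]
opening: 0.583
grasp_force: 62.8
```

```bash
python3 -c "
from h import *
delta([.5728,-.0183,.028],-.09)"
```

```text
at [ 0.5741 -0.018   0.0291] d [ 0.0013 -0.0005  0.0011] rv [-0.0006  0.0017  0.0012]
```

Emit:
nudge_tcp(segments=[[[0.001,0,0.002],[0,0,0.001],0],[[0.001,0,0.002],[0,0,0.001],0],[[0.001,0,0.002],[0,0,0.001],0.8],[[0.001,0,0.002],[0,0,0.001],0.8],[[0.001,0,0.002],[0,0,0.001],0.8],[[0.001,0,-0.05],[0,0,0.001],0.9],[[0.001,0,-0.08],[0,0,0.001],0.9],[[0.001,0,-0.08],[0,0,0.001],0.9],[[0.001,0,-0.08],[0,0,0.001],0.9]])

```text
time_s: 14.08
eef_pos: [0.572, -0.0176, 0.1079]
eef_rot: [-0.0, 0.045, 0.999, -0.0]
wrist_force: [0.2, -0.2, -0.5]
opening: 0.903
grasp_force: 0.0
```

```bash
python3 - <<'E'
from h import *
p=viewer.camera_params("wrist");a=viewer.camera("wrist");cv2.imwrite("pics/w8.png",a)
rect(a,p,.036); print(T()[0])
cv2.imwrite("pics/w8c.png",cv2.resize(a[80:330,140:380],None,fx=2.4,fy=2.4,interpolation=cv2.INTER_CUBIC))
E
```

```text
[ 219  128   72  134 8878] [568.9 -17.6] [ 52.1 110.9] 84.79
[  12  236  128  116 6362] [ 664.2 -267.1] [103.8 264.3] 32.77
[ 0.5716265  -0.01752977  0.10734433]
```

View pics/w8c.png

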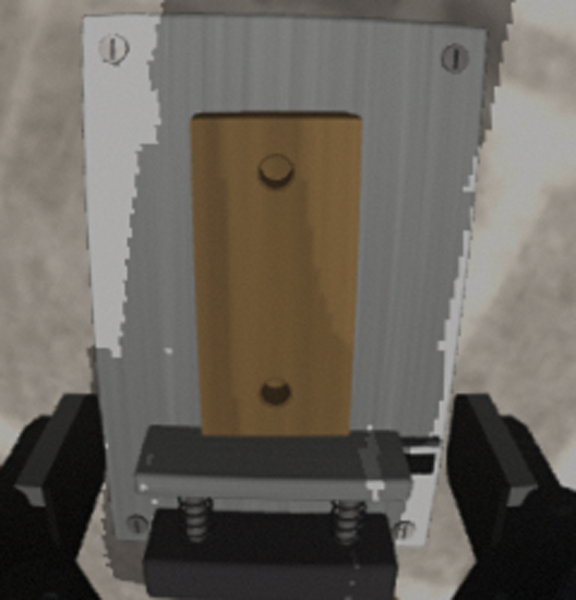

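The stack is square: the top board's ends and sides hide the plain board, and its centre is within about 1 mm of it. The fence is still at rest. I back off, half-close the fingers, and come down behind the near end to push.

```bash
python3 -c "
from h import *
x,y=jig(-.12,.0);delta([x,y,.108],JY)"
```

```text
at [ 0.5716 -0.0175  0.1073] d [ 0.0985  0.0021 -0.0005] rv [-0.0001 -0.0014  0.0152]
```

Emit:
nudge_tcp(segments=[[[0.1,0,0],[0,0,0.016],0.3],[[0.1,0,0],[0,0,0.016],0.3],[[0.1,0,0],[0,0,0.016],0.3],[[0.1,0,0],[0,0,0.016],0.3],[[0.1,0,0.05],[0,0,0.016],0.3],[[0.1,0,0.05],[0,0,0.016],0.3]])

```text
time_s: 14.88
eef_pos: [0.4709, -0.0082, 0.0556]
eef_rot: [-0.003, 0.053, 0.999, 0.001]
wrist_force: [-0.1, -0.2, -0.8]
opening: 0.295
grasp_force: 0.0
```

```bash
python3 -c "
from h import *
x,y=jig(-.12,0.001);delta([x,y,.013],JY); print(injig(T()[0]))"
```

```text
at [ 0.4709 -0.0082  0.0556] d [-0.0029  0.0028  0.0426] rv [ 0.0008 -0.0066 -0.001 ]
[-0.12262074 -0.00187353]
```

Emit:
nudge_tcp(segments=[[[0,0.001,0.03],[0,0,-0.001],0.3],[[0,0.001,0.043],[0,0,-0.001],0.3],[[0,0.001,0.043],[0,0,-0.001],0.3],[[0,0.001,0.043],[0,0,-0.001],0.3]])

```text
time_s: 15.38
eef_pos: [0.4743, -0.0081, 0.0167]
eef_rot: [0.001, 0.052, 0.999, -0.0]
wrist_force: [0.6, 0.4, 0.1]
opening: 0.299
grasp_force: 0.0
```

Emit:
nudge_tcp(segments=[[[-0.01,0,0],[0,0,0],0.3],[[-0.02,0,0],[0,0,0],0.3],[[-0.025,0,0],[0,0,0],0.3],[[-0.028,0,0],[0,0,0],0.3],[[-0.028,0,0],[0,0,0],0.3]])

```text
time_s: 16.0
eef_pos: [0.5011, -0.0108, 0.0155]
eef_rot: [0.0, 0.052, 0.999, -0.0]
wrist_force: [-0.4, -0.4, -0.6]
opening: 0.301
grasp_force: 0.0
```

```bash
python3 -c "
from h import *
x,y=jig(-.063,-.001);delta([x,y,.013],JY); print(injig(T()[0]))"
```

```text
at [ 0.5011 -0.0108  0.0155] d [-0.0293  0.0003  0.0025] rv [-0.0004  0.0006  0.0002]
[-0.09226454 -0.00127028]
```

Emit:
nudge_tcp(segments=[[[0,0,0.003],[0,0,0],0.3],[[-0.003,0,0.003],[0,0,0],0.3],[[-0.006,0,0.003],[0,0,0],0.3],[[-0.009,0,0.003],[0,0,0],0.3],[[-0.012,0,0.003],[0,0,0],0.3],[[-0.014,0,0.003],[0,0,0],0.3],[[-0.014,0,0.003],[0,0,0],0.3],[[-0.014,0,0.003],[0,0,0],0.3]])

```text
time_s: 17.0
eef_pos: [0.5151, -0.0123, 0.0127]
eef_rot: [0.001, 0.052, 0.999, -0.0]
wrist_force: [0.2, 0.3, -0.5]
opening: 0.303
grasp_force: 0.0
```

```bash
python3 -c "
from h import *
x,y=jig(-.063,-.001);delta([x,y,.013],JY); print(injig(T()[0]))"
```

```text
at [ 0.5151 -0.0123  0.0127] d [-0.0152  0.0003 -0.0003] rv [-0.0005  0.0012  0.0002]
[-0.07815279 -0.00128715]
```

Emit:
nudge_tcp(segments=[[[-0.002,0,0],[0,0,0],0.3],[[-0.004,0,0],[0,0,0],0.3],[[-0.006,0,0],[0,0,0],0.3],[[-0.007,0,0],[0,0,0],0.3],[[-0.008,0,0],[0,0,0],0.3],[[-0.008,0,0],[0,0,0],0.3],[[-0.008,0,0],[0,0,0],0.3]])

```text
time_s: 17.88
eef_pos: [0.5224, -0.0128, 0.0124]
eef_rot: [-0.0, 0.052, 0.999, -0.0]
wrist_force: [-4.5, 1.7, 2.0]
opening: 0.298
grasp_force: 2.4
```

```bash
python3 - <<'E'
from h import *
print(injig(T()[0]))
p=viewer.camera_params("wrist");a=viewer.camera("wrist")
cv2.imwrite("pics/w9.png",cv2.resize(a[100:384,100:400],None,fx=2,fy=2,interpolation=cv2.INTER_CUBIC))
b=viewer.camera("top")
c=cv2.resize(b[90:210,190:290],None,fx=5,fy=5,interpolation=cv2.INTER_CUBIC)[:568]
d=cv2.imread("pics/w9.png"); d=cv2.resize(d,(450,426))
e=np.zeros((568,800,3),np.uint8); e[:,:350]=c[:,60:410]; e[:426,350:800]=d; cv2.imwrite("pics/m9.png",e)
E
```

```text
[-0.07092463 -0.00101037]
```

View pics/m9.png

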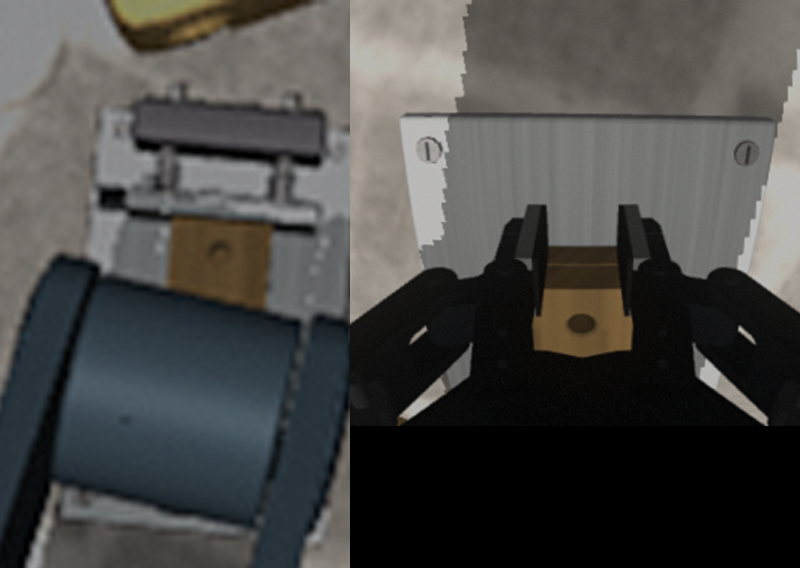

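The montage shows the pile's far end against the fence, with the pointer near the strip at about (112,198). The near ends look flush between the fingers. The push is about 4.6 N, or roughly 7.5 mm, so I add about 5 mm.

Emit:
nudge_tcp(segments=[[[-0.001,0,0],[0,0,0],0.3],[[-0.002,0,0],[0,0,0],0.3],[[-0.003,0,0],[0,0,0],0.3],[[-0.004,0,0],[0,0,0],0.3],[[-0.0055,0,0],[0,0,0],0.3],[[-0.0055,0,0],[0,0,0],0.3],[[-0.0055,0,0],[0,0,0],0.3],[[-0.0055,0,0],[0,0,0],0.3]])

```text
time_s: 18.98
eef_pos: [0.5269, -0.0132, 0.0123]
eef_rot: [-0.001, 0.052, 0.999, 0.0]
wrist_force: [-8.0, 1.7, 4.6]
opening: 0.301
grasp_force: 4.0
```

```bash
python3 - <<'E'
from h import *
t,r=T(); print(injig(t)); W=[]
for k in range(6): b=viewer.camera("side"); W.append(ctrl.get_obs()["wrist_force"])
print(np.mean(W,0).round(2), T()[0])
p=viewer.camera_params("side")
X=lambda x,y,z:[*jig(x,y),z]
cen=project("side",[X(.05,.0,.03)],p)[0].astype(int); print(cen)
u,v=cen; s=b[v-50:v+50,u-65:u+65]; s=cv2.resize(s,None,fx=4,fy=4,interpolation=cv2.INTER_CUBIC)
b=viewer.camera("top"); c=cv2.resize(b[100:155,205:265],None,fx=4.5,fy=7,interpolation=cv2.INTER_CUBIC)
e=np.zeros((400,800,3),np.uint8); e[:400,:520]=s; e[:385,525:795]=c
cv2.imwrite("pics/m10.png",cv2.convertScaleAbs(e,alpha=1.5))
cv2.imwrite("pics/top10.png",b)
E
```

```text
[-0.0663834  -0.00095834]
[-7.7   1.99  5.58] [ 0.526875   -0.01320066  0.01227329]
[299 191]
```

View pics/m10.png

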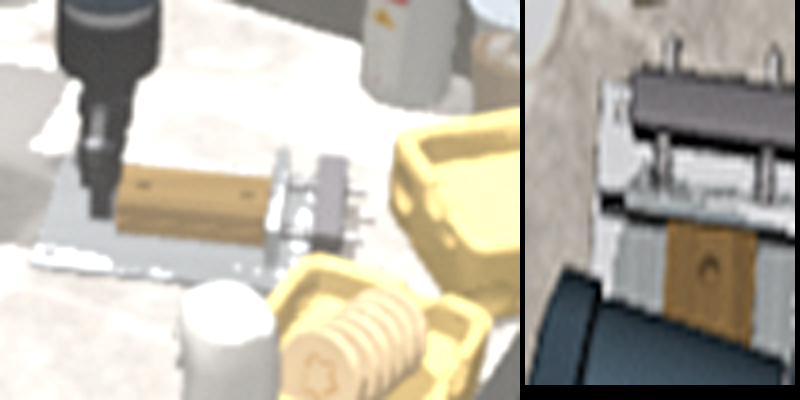

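Side view: the pile lies flat, both ends meet the fence at about (270,205), and the fingers stay behind the near end. The 7.9 N push suggests about 13 mm of travel. I cross-check that by the fence's shift between the first and last top pictures.

```bash
python3 - <<'E'
from h import *
k=8
A,B=[cv2.resize(cv2.imread(f"pics/{n}.png"),None,fx=k,fy=k,interpolation=cv2.INTER_CUBIC) for n in("top0","top10")]
def px(x,y,z): return project("top",[[*jig(x,y),z]])[0]
d=np.array(px(.058,.03,.045))-px(.045,.03,.045); print("13 mm =",d)
# fence side ends clear of boards: y from +.03 to +.055 and -.03..-.05
for y0 in(.04,-.04):
    u,v=px(.048,y0,.045); t=A[int((v-3.5)*k):int((v+2.5)*k),int((u-3)*k):int((u+3)*k)]
    S=B[int((v-13)*k):int((v+5)*k),int((u-5)*k):int((u+7)*k)]
    m=cv2.matchTemplate(S,t,cv2.TM_CCOEFF_NORMED); _,s,_,l=cv2.minMaxLoc(m)
    print(y0,s,"shift px",l[0]/k-2,l[1]/k-9.5)
o=ctrl.get_obs(); print(o["wrist_force"],o["time_s"],np.abs(o["dq"]).max())
E
```

```text
13 mm = [ 0.44050356 -5.00602383]
0.04 0.8890412449836731 shift px 2.625 -3.75
-0.04 0.967118501663208 shift px 0.25 -4.25
[-7.52742789  2.18986818  7.0106949 ] 19.325 0.0009083253633928666
```

Emit:
nudge_tcp(segments=[[[-0.0005,0,0],[0,0,0],0.3],[[-0.001,0,0],[0,0,0],0.3],[[-0.001,0,0],[0,0,0],0.3],[[-0.001,0,0],[0,0,0],0.3],[[-0.001,0,0],[0,0,0],0.3],[[-0.001,0,0],[0,0,0],0.3],[[-0.001,0,0],[0,0,0],0.3],[[-0.001,0,0],[0,0,0],0.3]])

```text
time_s: 20.32
eef_pos: [0.5275, -0.0132, 0.0122]
eef_rot: [-0.002, 0.052, 0.999, 0.0]
wrist_force: [-8.6, 1.7, 7.2]
opening: 0.301
grasp_force: 4.7
```

```bash
python3 -c "
from h import *
W=[]
for k in range(8): viewer.camera('side'); W.append(ctrl.get_obs()['wrist_force'])
print(np.round(W,1).tolist(), injig(T()[0]))"
```

```text
[[-9.9, 2.0, 6.6], [-9.2, 2.0, 7.2], [-9.2, 3.2, 7.3], [-9.6, 2.1, 6.9], [-9.4, 2.7, 6.8], [-9.4, 1.4, 6.7], [-9.6, 3.1, 5.8], [-9.3, 1.9, 7.3]] [-0.06575666 -0.00091695]
```

```bash
python3 -c "
from bench import ctrl, viewer
print(ctrl.hand_in())"
```

```text
the job is handed in; nothing more can be done
None
```

I handed the job in after about 21 s on the robot's clock, without seeing a verdict: the boards are stacked flat on the jig and square to the fence. The arm is still pressing them about 12 mm into its travel, inside the 8–18 mm window, judging by the top picture and arm position; the roughly 9.5 N push read at the wrist would alone suggest about 16 mm.

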